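Uncover a clean vial and hold it up in the tongs

ROBOT

A 6-joint arm with a two-finger parallel gripper is mounted at the origin on the work surface. World frame = base frame: x ahead of the robot, y to its left, z up, the work surface at z = 0. Lengths are in m, angles in rad, forces in N, time in s.
With the tool pointing down it reaches from about 0.375 to 0.9 m from the base axis. Payload 3.1 kg.
Tool frame: the origin (TCP) lies at the centre of the arm's flange, where the gripper is bolted on; the fingertips stand 173 mm ahead of it and the grasp point (between the pads) lies 155 mm ahead of it (tip_extent is the distance from the TCP to the fingertips, in m); z points along the fingers, y is the direction in which the jaws open and shut (so a half turn about z gives the same grasp; the last joint's range is limited). The gripper opens to 85 mm and grips with 20 to 120 N. Pads are 22 mm wide; open, the fingers measure 114 mm over their backs; the gripper's body (76 mm by 85 mm) begins 54 mm behind the grasp point. The pads swing forward as they close: fully open they stand 13 mm farther back than shut.
Start: joints at [-0.178, 0.527, 1.433, -0, 1.181, -0.178], TCP at [0.625, 0, 0.405] pointing down, gripper open.
Joint ranges: [-3.08, 3.08], [-0.75, 2.2], [0.22, 2.44], [-1.43, 4.57], [0, 2.65], [-2.85, 2.85]. Speed limits (rad/s): [2.79, 2.79, 3.14, 3.14, 3.14, 3.14].

INTERFACE

Orientations are given as a unit quaternion [x, y, z, w].
In Python, from station import sense, snapshot, sign_off, tip_extent gives the robot as it stands. The module is installed in compiled form; this text tells all that it offers.
- The arm moves only by the tool servo_tool, never from a script. Its argument "rows" is a list of rows, each a list of 3 entries, a list of its own where there are three numbers: the shift along the tool's x, y, z in mm, then the turn about the tool's z in degrees, then the opening, from -1 (shut) to 1 (fully open), so that 0 is half open. A call has 1 to 8 rows; each row is the pose to reach, as a shift and turn from the pose measured when the call began, along the tool's axes at that moment; what a row does not reach only later rows make up. A row lasts 1/10 s, in which the tool goes at most 50 mm and 8.59 degrees, less where a joint would pass 70% of its speed; a pose out of reach is approached as far as the arm can. A call with a gripper value outside its range is refused whole. The fingers move at their own pace and stop on an object; "force" is the grip in N (left out, the last holds). Time passes only in rows, so rows that repeat a pose let the fingers close. It gives the time, the measured TCP pose, the force and the opening at its end, in the units of the state.
- sense(): the state, without advancing time (a new reading comes with each control period).
- snapshot(name): name is "scene" or "side" or "wrist"; returns a dict with "image" (400x640x3 uint8, blue, green, red), "z_map" (400x640 float32, m along the optical axis (not along the pixel's ray), 0 where there is no reading), "vertical_fov" (degrees; the focal length in pixels is half the picture's height over the tangent of half this angle, whatever the lens; pixels are square), "cx", "cy" (the principal point, pixels), "cam_to_world" (4x4, takes a point from camera to world coordinates). Camera axes: x right, y down, z forward; pixel columns grow to the right and rows downward; lengths in m; the calibration is good to about 2 mm. A picture is of the moment at which its call begins.
- sign_off(): hands the job in, once; it reports no verdict.
The state is a dict: "t": time; "q": joint angles; "qd": joint speeds; "tau": joint torques, N m; "tcp_pos": TCP position; "tool_rot": TCP orientation; "force": force on the tool from outside, world axes, zero at the start; "ft_torque": the same for the moment, N m; "finger_gap": opening from 0.0 (shut) to 1.0 (fully open).
Only numpy, scipy, OpenCV 4.12 (cv2) and the standard library are available. Lean on these libraries where they do the work, as an engineer would, in place of code of your own. Each camera call takes 0.05 s, during which the arm holds its last target. There are 200 camera calls.

TASK

The clean vial on the packing bench stands under the single upturned cup: lift that cup off without tipping the vial, and nest it, mouth down, fully home on the stack of two upturned cups. Then take the tongs, close them on the body of the vial without your fingers touching the vial, and lift it upright about 15 cm clear of the bench for inspection; finish while still holding it up there in the tongs. Leave the bottles, bar and carton where they are.

Things in the scene. Friction and masses are not known exactly. Their poses are not given: they have to be found in the camera images.
- cover_mid (a point): the single cup that covers the vial: white tapered plastic cup standing MOUTH DOWN: 66 mm high, 50 mm across its closed top (the narrow foot, with a shallow recess), 76 mm across the mouth at the bottom, wall 2 mm, mass about 35 g. The vial stands near its axis. This point: on its axis, half-way up (33 mm above the bench at the start); z up
- cup_top_mid (a point): the upper one of two loose cups stacked mouth down, the same as the cover. Nested cups stand 20 mm higher each, foot against inner floor, with about 2 mm side play; the stack's top is 86 mm above the bench. This point: on its axis, half-way up that upper cup (53 mm above the bench). The cover nested fully home has its own middle 20 mm above this point
- vial_mid (a point): small glass vial standing upright on the bench under the cover, hidden at the start: straight round body 22 mm across up to 29 mm height, neck, then crimped cap 20 mm across, 41 mm high overall, mass about 30 g. This point: on its axis, half-way up (20.5 mm above its underside); z up
- vial: the same vial; origin at the centre of its underside
- cover: the cup that covers the vial; origin at the centre of its mouth, which is down; z up
- tongs_grip (a point): sprung steel tongs, 220 mm long, 120 g, lying on the bench with the two arms side by side, sprung open: hinge at the back, rubber grip panels half-way, V jaws in front. This point: midway between the panels, 13 mm above the bench, near the centre of mass; x to the jaws, y across, z up. Panels 66 mm long, 26 mm tall from the bench up; 54 mm over their outsides open, 39 mm when closed on the vial
- tongs_jaws (a point): midway between the tongs' two jaws, where the vial's axis belongs: 95 mm along x from tongs_grip, 11 mm above the tongs' underside. Dark rubber V jaws 16 mm tall (3 to 19 mm above the underside) and about 28 mm long; open they leave about 52 mm between them and measure about 60 mm over their outsides
- tongs_left: the tongs' arm on their +y side; origin on its hinge, 95 mm behind tongs_grip, 6 mm to the side, at the underside. Squeezing the panels turns both arms equally, each 0 (open) to 0.115 rad (shut) about the vertical, so the jaws move twice as far as the panels. It takes 5 N a side to start, 7 N to close on the vial; they spring open by themselves
- tongs_right: the tongs' arm on their -y side; the mirror image of the left
- bottle1: bystander: white screw-cap bottle, 42 mm across, 66 mm high; origin at the centre of its underside
- bottle2: bystander: white screw-cap bottle, 42 mm across, 66 mm high; origin at the centre of its underside
- bottle3: bystander: white screw-cap bottle, 42 mm across, 66 mm high; origin at the centre of its underside
- bottle4: bystander: white screw-cap bottle, 42 mm across, 66 mm high; origin at the centre of its underside
- bar: bystander: flat wrapped bar, 35 x 130 x 18 mm, long side along its y; origin at the centre of its underside
- carton: bystander: small white carton, 36 x 36 x 75 mm; origin at the centre of its underside
Mind the look-alikes: they are no part of the job. Leave any green or pink look-alike of the cover alone.

How it is judged:
On the way, in this order (a step that is already met when the one before it is completed fails the run):
1. the cover is nested on the stack of two cups and let go (horizontal distance between cover_mid and cup_top_mid below 0.005 m and z of cover_mid in the frame of cup_top_mid between 0.016 and 0.024 m and angle between cover_mid's own z axis and vertical below 0.1 rad and height (world z) of cover_mid below 0.075 m and contact force between cover and the fingers below 0.3 N), for 0.2 s.
2. the tongs are gripped and their jaws clasp the vial (contact force between vial and tongs_left above 0.5 N and contact force between vial and tongs_right above 0.5 N and contact force between each of tongs_left, tongs_right and the fingers above 1 N and contact force between vial and the arm below 0.2 N and contact force between vial and the fingers below 0.2 N), for 0.2 s.
At the end, for the whole second after the job is handed in: Cover nested on the stack: within 5 mm of concentric, 16 to 24 mm above the cup below, level, let go. Vial clasped by both jaws of the tongs, the tongs' arms squeezed by the fingers; its underside 10 cm or more above the bench, within 20 degrees of upright, touched by neither fingers nor arm (all of step 1 and all of step 2 and height (world z) of vial_mid above 0.12 m and angle between vial_mid's own z axis and vertical below 0.35 rad); the arm keeps its last pose, push and grip.
It fails at once if the vial is tipped over (angle between vial_mid's own z axis and vertical above 0.6 rad).
It fails at once if the fingers touch the vial (contact force between vial and the fingers above 0.5 N).
It fails at once if a bottle, the bar or the carton is moved by more than 3 cm (distance of any of bottle1, bottle2, bottle3, bottle4, bar, carton from where it was at the start of the episode above 0.03 m).
It also fails if it takes over 58 s, if anything falls off the work surface, if the arm or the gripper's body presses on something with over 40 N, if the wrist force passes 120 N, or if a joint passes its speed limit or range.

## Working session

There is one attempt and no reset: what is moved stays moved. The work goes in short steps, Python scripts to look and compute and a tool call to move; the robot and the scene stay as the last step left them, time stands still between calls to the robot, and variables do not carry over. Pictures are saved under pics/ and viewed, about 8 in all and at most 12, crops included, and the job is handed in when it is done.

Besides the shell and the picture viewer there is one more tool, called after "Emit:" as name(argument=value, ...), one argument or row to a line, values as JSON. servo_tool: Moves the arm, as the interface text tells. Its arguments: {"type":"object","properties":{"rows":{"type":"array"},"force":{"type":"number"}},"required":["rows"]}

```bash
mkdir -p pics
cat > h.py <<'E'
import numpy as np, cv2
from station import sense, snapshot, sign_off, tip_extent
from scipy.spatial.transform import Rotation as R
def pts(s):
    z=s["z_map"]; f=200/np.tan(np.radians(s["vertical_fov"])/2)
    v,u=np.mgrid[:400,:640]
    p=np.stack([(u-s["cx"])/f*z,(v-s["cy"])/f*z,z],-1)
    M=np.array(s["cam_to_world"]); w=p@M[:3,:3].T+M[:3,3]
    w[z==0]=np.nan
    return w
E
python3 - <<'E'
from h import *
print(sense())
a=[]
for n in("scene","side"):
    s=snapshot(n); cv2.imwrite(f"pics/{n}0.png",s["image"]); np.savez(f"{n}0.npz",w=pts(s),im=s["image"]); print(n,np.round(s["cam_to_world"],3).tolist(),s["vertical_fov"],(s["z_map"]==0).mean())
E
```

```text
{'t': 0.0, 'q': array([-1.78513511e-01,  5.28481667e-01,  1.43394190e+00, -1.81525509e-05,
        1.18137338e+00, -1.78463899e-01]), 'qd': array([ 0.00010145,  0.00069797, -0.00045361, -0.00126548, -0.0005551 ,
       -0.00125451]), 'tau': array([ 2.50220628e-04, -4.42344439e+01, -1.78024775e+01, -2.06930472e-04,
        8.36740597e-03,  2.24214921e-05]), 'tcp_pos': array([6.24645211e-01, 8.29313397e-05, 4.03711074e-01]), 'tool_rot': array([ 7.07121449e-01,  7.07091254e-01, -6.35483377e-04, -9.00532979e-04]), 'force': array([0.29554493, 0.14793921, 0.52468789]), 'ft_torque': array([-0.04013484,  0.0133202 ,  0.01449327]), 'finger_gap': 0.9971434462771558}
scene [[0.14, 0.811, -0.568, 1.255], [0.99, -0.122, 0.069, -0.08], [-0.014, -0.572, -0.82, 1.073], [0.0, 0.0, 0.0, 1.0]] 45.964913377002645 0.0037890625
side [[-0.995, -0.066, 0.079, 0.462], [-0.103, 0.657, -0.747, 0.903], [-0.002, -0.751, -0.66, 0.849], [0.0, 0.0, 0.0, 1.0]] 57.10090710440164 0.00402734375
```

View pics/scene0.png

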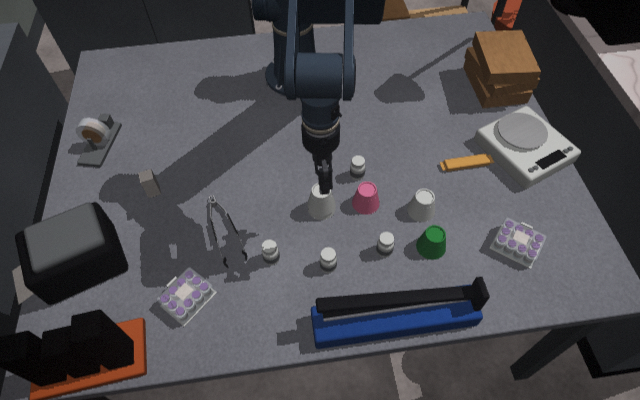

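View pics/side0.png

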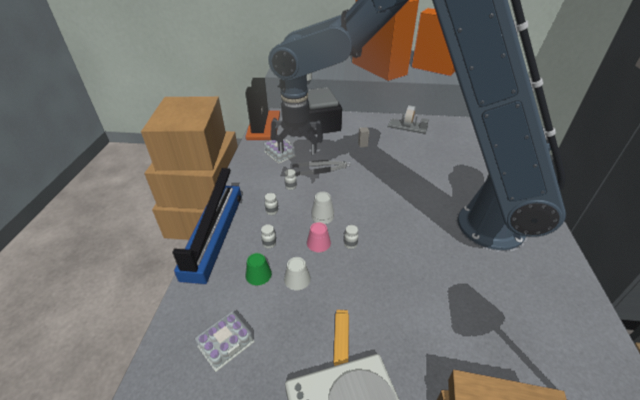

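The scene view shows white cups at (320,198) and (423,205), with pink at (366,197), green at (432,240), and the tongs from (210,198) at the hinge to (235,258) at the jaws. Bottles are at (270,250), (328,258), (386,242) and (358,165). Next I'll measure from the depth clouds.

```bash
cat > m.py <<'E'
from h import *
for n in("scene","side"):
    d=np.load(f"{n}0.npz"); w=d["w"]; im=d["im"]
    ok=(w[...,2]>0.008)&(w[...,2]<0.12)&(w[...,0]>.3)&(w[...,0]<.95)&(abs(w[...,1])<.5)
    k,l,st,c=cv2.connectedComponentsWithStats(ok.astype(np.uint8))
    print(n)
    for i in range(1,k):
        if st[i,4]<40: continue
        p=w[l==i]; zt=np.percentile(p[:,2],97); t=p[p[:,2]>zt-.006]
        mm=(t.min(0)+t.max(0))/2
        print(c[i].round(),st[i,4],"ztop %.3f"%zt,"topmean",t.mean(0)[:2].round(4),"mid",mm[:2].round(4),"all",p.min(0).round(3),p.max(0).round(3),im[l==i].mean(0).round())
    b=w[(abs(w[...,2])<.01)&(abs(w[...,1])<.4)&(w[...,0]>.4)&(w[...,0]<.9)]
    print("bench z",np.median(b[:,2]))
E
python3 m.py
```

```text
scene
[478. 137.] 100 ztop 0.052 topmean [0.386  0.4962] mid [0.3865 0.4959] all [0.372 0.489 0.008] [0.408 0.5   0.055] [82. 83. 83.]
[464. 163.] 529 ztop 0.024 topmean [0.4638 0.4371] mid [0.4627 0.4374] all [0.431 0.364 0.008] [0.483 0.499 0.026] [ 71. 124. 165.]
[357. 168.] 307 ztop 0.070 topmean [0.4532 0.1228] mid [0.4533 0.1223] all [0.434 0.101 0.008] [0.477 0.141 0.073] [114. 115. 115.]
[149. 183.] 391 ztop 0.079 topmean [ 0.4261 -0.4506] mid [ 0.4252 -0.4508] all [ 0.404 -0.472  0.008] [ 0.447 -0.43   0.082] [84. 86. 89.]
[321. 203.] 664 ztop 0.088 topmean [ 0.5565 -0.001 ] mid [0.5501 0.0052] all [ 0.524 -0.03   0.008] [0.589 0.044 0.093] [110. 112. 111.]
[366. 198.] 646 ztop 0.069 topmean [0.5513 0.1282] mid [0.5521 0.128 ] all [0.525 0.091 0.008] [0.59  0.162 0.072] [ 95.  75. 134.]
[422. 205.] 681 ztop 0.069 topmean [0.5975 0.2713] mid [0.599  0.2708] all [0.571 0.236 0.008] [0.633 0.302 0.071] [122. 123. 123.]
[223. 222.] 245 ztop 0.029 topmean [ 0.5627 -0.2644] mid [ 0.5763 -0.2483] all [ 0.473 -0.295  0.008] [ 0.683 -0.202  0.032] [73. 71. 71.]
[514. 243.] 1291 ztop 
[... 2335 characters left out ...]
. 149.]
[351. 236.] 268 ztop 0.068 topmean [0.4495 0.1278] mid [0.4498 0.128 ] all [0.429 0.111 0.008] [0.47  0.148 0.069] [146. 150. 147.]
[257. 269.] 609 ztop 0.066 topmean [0.7064 0.2709] mid [0.7064 0.2712] all [0.67  0.245 0.008] [0.741 0.307 0.07 ] [ 58. 118.  39.]
[296. 273.] 615 ztop 0.066 topmean [0.5941 0.2746] mid [0.5936 0.2743] all [0.558 0.248 0.008] [0.63  0.312 0.069] [165. 172. 168.]
[341. 335.] 695 ztop 0.020 topmean [0.4596 0.4427] mid [0.46   0.4398] all [0.442 0.366 0.008] [0.478 0.5   0.023] [ 77. 151. 196.]
[228. 332.] 1078 ztop 0.048 topmean [0.7329 0.4716] mid [0.7365 0.4606] all [0.673 0.419 0.009] [0.799 0.5   0.05 ] [156. 146. 148.]
bench z -0.00013962357353075605
```

Emit:
servo_tool(
  rows=[
    [[45, -5, 10], 0, 1],
    [[90, -10, 20], 0, 1],
    [[135, -15, 30], 0, 1],
    [[180, -20, 40], 0, 1],
    [[225, -25, 55], 0, 1],
    [[273, -29, 75], 0, 1],
    [[273, -29, 75], 0, 1],
    [[273, -29, 75], 0, 1],
  ],
)

```text
t: 0.9
tcp_pos: [0.5947, 0.2744, 0.3276]
tool_rot: [0.706, 0.708, -0.002, -0.001]
force: [-0.7, -0.6, 0.9]
finger_gap: 1.003
```

Run:
```python
from h import *
s=sense(); print(s['t'],s['tcp_pos'],s['tool_rot'],s['force'])
s=snapshot("wrist"); cv2.imwrite("pics/w1.png",s["image"]); w=pts(s); np.savez("w1.npz",w=w,im=s["image"])
print(np.round(s["cam_to_world"],3).tolist())
# cover top
m=(w[...,2]>.055)&(w[...,2]<.1)
k,l,st,c=cv2.connectedComponentsWithStats(m.astype(np.uint8))
for i in range(1,k):
    if st[i,4]>100:
        p=w[l==i]; zt=np.percentile(p[:,2],97);t=p[p[:,2]>zt-.005]; print(c[i].round(),st[i,4],zt,t.mean(0),(t.min(0)+t.max(0))/2,t.max(0)-t.min(0))
```

```text
0.9 [0.59471892 0.27438635 0.32760266] [ 0.70604314  0.70816526 -0.00183732 -0.00129582] [-0.65077711 -0.58165775  0.93106677]
[[1.0, 0.004, -0.003, 0.594], [0.002, -0.949, -0.316, 0.357], [-0.004, 0.316, -0.949, 0.297], [0.0, 0.0, 0.0, 1.0]]
[319. 201.] 3805 0.06668104111676094 [0.59470484 0.27501919 0.06385366] [0.5949405  0.2748562  0.06488014] [0.05021366 0.05076786 0.00636888]
[468. 207.] 4004 0.06668082509815994 [0.70700973 0.27090752 0.06385865] [0.70677848 0.27047286 0.06496779] [0.05120825 0.05047291 0.00656994]
[625. 339.] 3198 0.06420965233004855 [0.86811249 0.1299229  0.06221089] [0.87215473 0.13615387 0.06222386] [0.02493679 0.1083394  0.00602674]
[266. 350.] 2290 0.0664450593404819 [0.54786885 0.13575104 0.0637506 ] [0.54854434 0.13362603 0.06445171] [0.05068663 0.04853084 0.00593549]
[424. 341.] 207 0.06704152152046536 [0.68625593 0.14826377 0.06555659] [0.68702023 0.14756222 0.06472281] [0.00848277 0.02252948 0.00534564]
```

Emit:
servo_tool(
  rows=[
    [[0, 0, 40], 0, 1],
    [[0, 0, 80], 0, 1],
    [[0, 0, 110], 0, 1],
    [[0, 0, 130], 0, 1],
    [[0, 0, 133], 0, 1],
    [[0, 0, 133], 0, 0.6],
  ],
  force=30,
)

```text
t: 1.55
tcp_pos: [0.5958, 0.2716, 0.1957]
tool_rot: [0.707, 0.707, -0.001, -0.001]
force: [0.4, 0.0, -0.0]
finger_gap: 0.86
```

Emit:
servo_tool(
  rows=[
    [[0, 0, 0], 0, 0.2],
    [[0, 0, 0], 0, -0.2],
    [[0, 0, 0], 0, -1],
    [[0, 0, 0], 0, -1],
    [[0, 0, 0], 0, -1],
    [[0, 0, 0], 0, -1],
  ],
)

```text
t: 2.15
tcp_pos: [0.5968, 0.2716, 0.1975]
tool_rot: [0.707, 0.707, 0.0, 0.001]
force: [1.7, -2.7, 5.1]
finger_gap: 0.719
```

Emit:
servo_tool(
  rows=[
    [[0, 0, -8], 0, -1],
    [[0, 0, -20], 0, -1],
    [[0, 0, -35], 0, -1],
    [[0, 0, -55], 0, -1],
    [[0, 0, -80], 0, -1],
    [[0, 0, -110], 0, -1],
    [[0, 0, -140], 0, -1],
    [[0, 0, -150], 0, -1],
  ],
)

```text
t: 2.95
tcp_pos: [0.5972, 0.2721, 0.3522]
tool_rot: [0.707, 0.707, 0.004, 0.002]
force: [1.6, -0.3, 0.0]
finger_gap: 0.718
```

Run:
```python
from h import *
s=sense(); print(s['t'],s['tcp_pos'],s['tool_rot'],s['force'],s['finger_gap'])
for n in("scene","wrist"):
    s=snapshot(n); im=s["image"]; w=pts(s); np.savez(f"{n}2.npz",w=w,im=im); cv2.imwrite(f"pics/{n}2.png",im)
    m=(w[...,2]>.008)&(w[...,2]<.06)&(np.hypot(w[...,0]-.595,w[...,1]-.275)<.04)
    p=w[m]; print(n,len(p),p.min(0) if len(p) else 0,p.max(0) if len(p) else 0)
a=cv2.imread("pics/scene2.png")[130:290,290:490]; b=cv2.imread("pics/wrist2.png")
cv2.imwrite("pics/c2.png",cv2.resize(np.vstack([cv2.resize(a,(640,512)),b]),(480,684))[:600])
```

```text
2.95 [0.59723608 0.27212827 0.35221174] [0.70719095 0.70700984 0.00350243 0.00240249] [ 1.61179261 -0.33913817  0.00803144] 0.7177199140904199
scene 99 [0.58332112 0.25742398 0.00810824] [0.60635232 0.27884606 0.04986811]
wrist 129 [0.58215423 0.27613841 0.00809936] [0.6023005  0.28343949 0.03033641]
```

View pics/c2.png

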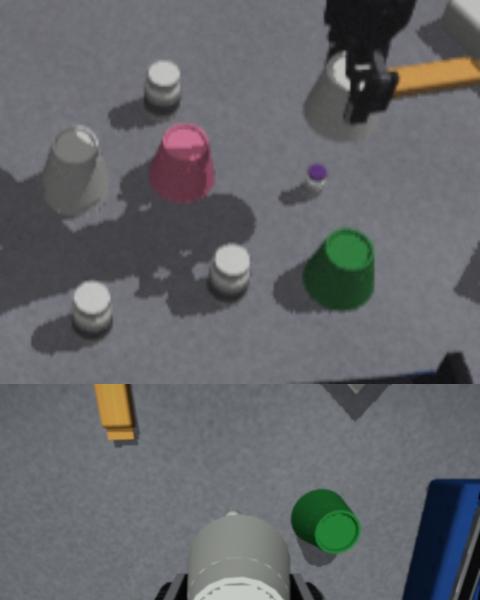

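The vial is standing, with its purple cap near (316,178) in the crop, and the cup is held in the gripper. Next I'll move past the stack so the wrist camera can see it, and measure the cup in the hand.

Emit:
servo_tool(
  rows=[
    [[-50, -6, -5], 0, -1],
    [[-100, -12, -10], 0, -1],
    [[-150, -18, -15], 0, -1],
    [[-200, -24, -20], 0, -1],
    [[-250, -30, -20], 0, -1],
    [[-300, -36, -20], 0, -1],
    [[-350, -42, -20], 0, -1],
    [[-380, -47, -20], 0, -1],
  ],
)

```text
t: 3.85
tcp_pos: [0.5486, -0.1109, 0.3678]
tool_rot: [0.708, 0.706, 0.001, 0.0]
force: [0.5, -0.1, -0.8]
finger_gap: 0.711
```

Emit:
servo_tool(
  rows=[
    [[0, 0, 0], 0, -1],
    [[0, 0, 0], 0, -1],
  ],
)

```text
t: 4.05
tcp_pos: [0.5478, -0.1116, 0.366]
tool_rot: [0.709, 0.705, 0.001, -0.002]
force: [-0.5, -0.2, -1.0]
finger_gap: 0.715
```

Run:
```python
from h import *
q=sense(); print(q['t'],q['tcp_pos'],q['tool_rot'],q['force'],q['finger_gap'])
s=snapshot("wrist"); im=s["image"]; w=pts(s); np.savez("w3.npz",w=w,im=im); cv2.imwrite("pics/w3.png",im)
T=q['tcp_pos']
for nm,m in (("held",(w[...,2]>.13)&(np.hypot(w[...,0]-T[0],w[...,1]-T[1])<.05)),("stack",(w[...,2]>.07)&(w[...,2]<.1)&(np.hypot(w[...,0]-.55,w[...,1]-.008)<.05))):
    p=w[m]; print(nm,len(p))
    if len(p): 
        zt=np.percentile(p[:,2],97);t=p[abs(p[:,2]-zt)<.005]; print(zt,t.mean(0),(t.min(0)+t.max(0))/2,t.max(0)-t.min(0))
        print(np.histogram(p[:,2],12))
```

```text
4.05 [ 0.54781982 -0.11157654  0.36604768] [ 0.70886942  0.70533752  0.00092275 -0.00151125] [-0.51692049 -0.21295765 -1.04151514] 0.7148017126048695
held 45067
0.2778461091908022 [ 0.54769728 -0.09469182  0.27628187] [ 0.5477516  -0.09582418  0.27746328] [0.06052028 0.00920628 0.00923429]
(array([  924,  1252,  1386,  1742,  2767,  3421, 14243,  3243,  4606,
        1130,  5230,  5123]), array([0.16711319, 0.1766938 , 0.1862744 , 0.195855  , 0.20543561,
       0.21501621, 0.22459681, 0.23417742, 0.24375802, 0.25333862,
       0.26291922, 0.27249983, 0.28208043]))
stack 4834
0.08665197669262066 [0.54829645 0.00763251 0.08372391] [0.54826869 0.00589107 0.08501374] [0.05115745 0.04409213 0.00672304]
(array([  82,   57,   48,   57,   49,   50,   63,  614, 2276,  764,  676,
         98]), array([0.07000977, 0.07154022, 0.07307068, 0.07460114, 0.0761316 ,
       0.07766205, 0.07919251, 0.08072297, 0.08225343, 0.08378388,
       0.08531434, 0.0868448 , 0.08837525]))
```

View pics/w3.png

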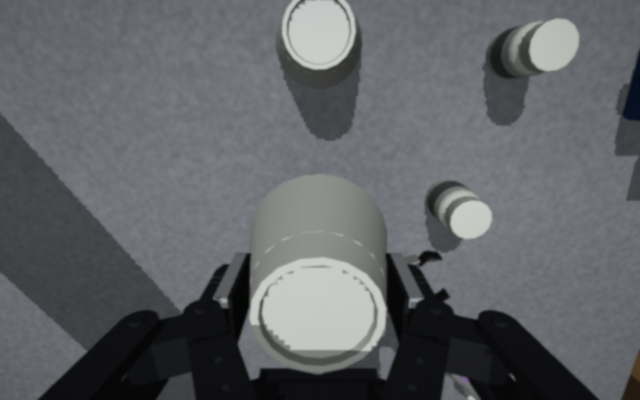

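The wrist view shows the held cup's foot centred near (318,313). The stack top is near (319,32), slightly cut by the image edge. I'll move 35 mm closer and measure both rims.

Emit:
servo_tool(
  rows=[
    [[20, 0, 0], 0, -1],
    [[35, 0, 0], 0, -1],
    [[35, 0, 0], 0, -1],
    [[35, 0, 0], 0, -1],
  ],
)

```text
t: 4.5
tcp_pos: [0.5483, -0.0741, 0.3664]
tool_rot: [0.707, 0.707, 0.001, -0.001]
force: [1.3, -0.8, -0.5]
finger_gap: 0.72
```

```bash
cat > rim.py <<'E'
from h import *
q=sense(); T=q['tcp_pos']; print(q['t'],T,q['tool_rot'],q['finger_gap'])
s=snapshot("wrist"); w=pts(s); cv2.imwrite("pics/w4.png",s["image"]); np.savez("w4.npz",w=w,im=s["image"])
def rim(c,r,lo,hi,nm):
    m=(np.hypot(w[...,0]-c[0],w[...,1]-c[1])<r)&(w[...,2]>lo)&(w[...,2]<hi)
    h,e=np.histogram(w[m][:,2],np.arange(lo,hi+.0005,.001)); print(nm,dict(zip(np.round(e,3),h)))
    k=w[m][:,2]; zt=e[np.argmax(h)] # recess plane
    m&=(w[...,2]>zt-.0015)
    cs,_=cv2.findContours(m.astype(np.uint8),cv2.RETR_EXTERNAL,cv2.CHAIN_APPROX_NONE); cc=max(cs,key=cv2.contourArea)[:,0]
    p=w[cc[:,1],cc[:,0]]; p=p[np.isfinite(p[:,0])]
    A=np.c_[2*p[:,:2],np.ones(len(p))]; x=np.linalg.lstsq(A,(p[:,:2]**2).sum(1),rcond=None)[0]
    print(nm,"c",x[:2].round(4),"r",np.sqrt(x[2]+x[0]**2+x[1]**2).round(4),"rows",cc[:,1].min(),cc[:,1].max(),"ext",(p.min(0)+p.max(0))[:2]/2, "plane fit",np.linalg.lstsq(np.c_[w[m][:,:2]-x[:2],np.ones(m.sum())],w[m][:,2],rcond=None)[0].round(4))
rim(T[:2],.032,.205,.245,"held")
rim((.549,.008),.032,.075,.095,"stack")
E
python3 rim.py
```

```text
4.5 [ 0.54825317 -0.07414291  0.36644866] [ 0.70714181  0.70707017  0.00094268 -0.0011622 ] 0.719920263389133
held {np.float64(0.205): np.int64(29), np.float64(0.206): np.int64(38), np.float64(0.207): np.int64(52), np.float64(0.208): np.int64(69), np.float64(0.209): np.int64(84), np.float64(0.21): np.int64(97), np.float64(0.211): np.int64(127), np.float64(0.212): np.int64(157), np.float64(0.213): np.int64(191), np.float64(0.214): np.int64(203), np.float64(0.215): np.int64(240), np.float64(0.216): np.int64(238), np.float64(0.217): np.int64(247), np.float64(0.218): np.int64(264), np.float64(0.219): np.int64(301), np.float64(0.22): np.int64(263), np.float64(0.221): np.int64(260), np.float64(0.222): np.int64(272), np.float64(0.223): np.int64(260), np.float64(0.224): np.int64(286), np.float64(0.225): np.int64(289), np.float64(0.226): np.int64(273), np.float64(0.227): np.int64(288), np.float64(0.228): np.int64(295), np.float64(0.229): np.int64(300), np.float64(0.23): np.int64(1263), np.float64(0.231): np.int64(5686), np.float64(0.232): np.int64(2619), np.float64(0.233): np.int64(1089), np.
[... 537 characters left out ...]
), np.float64(0.077): np.int64(27), np.float64(0.078): np.int64(27), np.float64(0.079): np.int64(31), np.float64(0.08): np.int64(37), np.float64(0.081): np.int64(238), np.float64(0.082): np.int64(1198), np.float64(0.083): np.int64(1284), np.float64(0.084): np.int64(415), np.float64(0.085): np.int64(516), np.float64(0.086): np.int64(381), np.float64(0.087): np.int64(64), np.float64(0.088): np.int64(0), np.float64(0.089): np.int64(0), np.float64(0.09): np.int64(0), np.float64(0.091): np.int64(0), np.float64(0.092): np.int64(0), np.float64(0.093): np.int64(0), np.float64(0.094): np.int64(0)}
stack c [0.5482 0.009 ] r 0.025 rows 50 124 ext [0.54829159 0.00895646] plane fit [0.0031 0.002  0.0838]
```

Emit:
servo_tool(
  rows=[
    [[40, 0, 0], 0, -1],
    [[75, 0, 0], 0, -1],
    [[79, 0, 15], 0, -1],
    [[79, 0, 40], 0, -1],
    [[79, 0, 65], 0, -1],
    [[79, 0, 85], 0, -1],
    [[79, 0, 95], 0, -1],
    [[79, 0, 95], 0, -1],
  ],
)

```text
t: 5.35
tcp_pos: [0.5483, 0.0042, 0.2706]
tool_rot: [0.708, 0.707, 0.0, -0.002]
force: [0.5, 0.5, -0.8]
finger_gap: 0.716
```

Run:
```python
from h import *
q=sense(); T=q['tcp_pos']; print(T,q['force'],q['tool_rot'])
print("to go world", np.array([.5482+.0003,.0090-.0039,.3664-.129])-T)
```

```text
[0.54825414 0.00420209 0.27057556] [ 0.46689524  0.49859508 -0.81758913] [ 7.07653125e-01  7.06556958e-01  2.42785704e-04 -2.06423018e-03]
to go world [ 0.00024586  0.00089791 -0.03317556]
```

Emit:
servo_tool(
  rows=[
    [[1, 0, 10], 0, -1],
    [[1, 0, 18], 0, -1],
    [[1, 0, 25], 0, -1],
    [[1, 0, 29], 0, -1],
    [[1, 0, 32], 0, -1],
    [[1, 0, 33], 0, -1],
    [[1, 0, 33], 0, -1],
  ],
)

```text
t: 6.05
tcp_pos: [0.5482, 0.0053, 0.2378]
tool_rot: [0.708, 0.707, 0.0, -0.002]
force: [-0.4, -0.3, -0.4]
finger_gap: 0.713
```

Emit:
servo_tool(
  rows=[
    [[0, 0, 1], 0, -1],
    [[0, 0, 1], 0, 0.5],
    [[0, 0, 1], 0, 0.7],
    [[0, 0, 1], 0, 1],
    [[0, 0, 1], 0, 1],
    [[0, 0, 1], 0, 1],
    [[0, 0, -15], 0, 1],
    [[0, 0, -40], 0, 1],
  ],
)

```text
t: 6.85
tcp_pos: [0.5477, 0.0052, 0.2768]
tool_rot: [0.708, 0.707, -0.001, -0.004]
force: [0.5, 0.9, -1.2]
finger_gap: 1.001
```

Emit:
servo_tool(
  rows=[
    [[0, 0, -40], 0, 1],
    [[0, 0, -80], 0, 1],
    [[-40, 0, -90], 0, 1],
    [[-80, 0, -90], 0, 1],
    [[-80, 0, -90], 0, 1],
    [[-80, 0, -90], 0, 1],
  ],
)

```text
t: 7.45
tcp_pos: [0.5479, -0.0759, 0.3663]
tool_rot: [0.709, 0.706, -0.001, -0.004]
force: [-0.0, 0.9, -0.5]
finger_gap: 1.002
```

```bash
cat > rim5.py <<'E'
exec(open('rim.py').read().split('rim(T[:2]')[0].replace('w4','w5'))
rim((.549,.008),.032,.06,.115,"stack")
E
python3 rim5.py | cut -c1-200,900-
```

```text
7.45 [ 0.54789448 -0.07590949  0.36634964] [ 0.70851318  0.70568565 -0.00081686 -0.00402048] 1.0023252205289628
stack {np.float64(0.06): np.int64(0), np.float64(0.061): np.int64(0), np.float64(0.062): np.int64(1), np.float64(0.063): np.int64(4), np.float64(0.064): np.int64(12), np.float64(0.065): np.int64(12), 4(0.087): np.int64(28), np.float64(0.088): np.int64(33), np.float64(0.089): np.int64(36), np.float64(0.09): np.int64(60), np.float64(0.091): np.int64(51), np.float64(0.092): np.int64(30), np.float64(0.093): np.int64(30), np.float64(0.094): np.int64(27), np.float64(0.095): np.int64(22), np.float64(0.096): np.int64(35), np.float64(0.097): np.int64(34), np.float64(0.098): np.int64(28), np.float64(0.099): np.int64(27), np.float64(0.1): np.int64(46), np.float64(0.101): np.int64(265), np.float64(0.102): np.int64(1547), np.float64(0.103): np.int64(1432), np.float64(0.104): np.int64(440), np.float64(0.105): np.int64(615), np.float64(0.106): np.int64(475), np.float64(0.107): np.int64(65), np.float64(0.108): np.int64(1), np.float64(0.109): np.int64(0), np.float64(0.11): np.int64(0), np.float64(0.111): np.int64(0), np.float64(0.112): np.int64(0), np.float64(0.113): np.int64(0), np.float64(0.114): np.int64(0)}
stack c [0.5476 0.0084] r 0.0252 rows 45 126 ext [0.5475168  0.00830179] plane fit [0.0005 0.0024 0.1037]
```

View pics/w5.png

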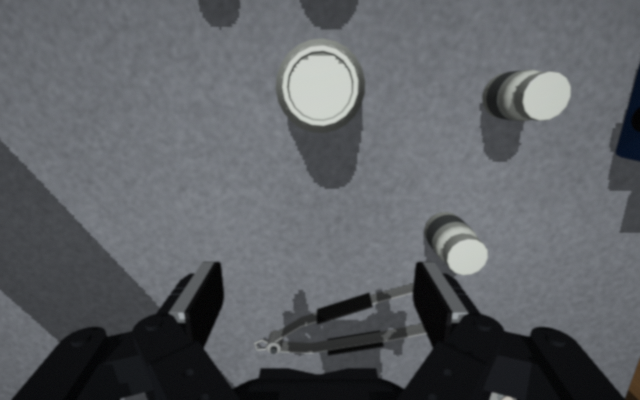

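The cover is nested: its top is at 0.106 m, level and concentric within 1 mm. The tongs lie at the bottom of the image, hinge at (268,347) and panels at (345,307) and (355,343). I'll move over them.

Emit:
servo_tool(
  rows=[
    [[-45, 10, -10], 0, 1],
    [[-90, 20, -20], 0, 1],
    [[-135, 30, -30], 0, 1],
    [[-160, 32, -30], 0, 1],
    [[-160, 32, -30], 0, 1],
    [[-160, 32, -30], 0, 1],
  ],
)

```text
t: 8.1
tcp_pos: [0.5794, -0.2342, 0.3941]
tool_rot: [0.708, 0.706, -0.001, -0.006]
force: [-0.7, 0.7, 0.7]
finger_gap: 1.001
```

Run:
```python
from h import *
q=sense(); T=q['tcp_pos']; print(q['t'],T,q['tool_rot'])
s=snapshot("wrist"); w=pts(s); cv2.imwrite("pics/w6.png",s["image"]); np.savez("w6.npz",w=w,im=s["image"])
m=(w[...,2]>.012)&(w[...,2]<.04)&(w[...,0]>.44)&(w[...,0]<.72)&(w[...,1]>-.33)&(w[...,1]<-.17)
k,l,st,c=cv2.connectedComponentsWithStats(m.astype(np.uint8))
for i in range(1,k):
    if st[i,4]>60:
        p=w[l==i]; print(c[i].round(),st[i],p.min(0).round(4),p.max(0).round(4),p.mean(0).round(4),s["image"][l==i].mean(0).round())
```

```text
8.1 [ 0.57941252 -0.23420706  0.39410771] [ 0.70792285  0.70626476 -0.00090052 -0.00587527]
[404. 143.] [394 138  24  13 106] [ 0.6558 -0.2107  0.0121] [ 0.6788 -0.1988  0.0207] [ 0.6654 -0.2034  0.0178] [32. 31. 31.]
[313. 196.] [ 230  143  177   79 1624] [ 0.4754 -0.2917  0.012 ] [ 0.6711 -0.2034  0.0279] [ 0.5705 -0.2604  0.0202] [85. 85. 84.]
[415. 189.] [403 183  24  11 107] [ 0.6684 -0.2576  0.0121] [ 0.692  -0.2477  0.0207] [ 0.6814 -0.2532  0.0175] [30. 29. 28.]
[438. 249.] [424 236  29  26 356] [ 0.6992 -0.3298  0.0123] [ 0.7199 -0.3097  0.04  ] [ 0.71   -0.3201  0.0269] [110. 110. 105.]
```

View pics/w6.png

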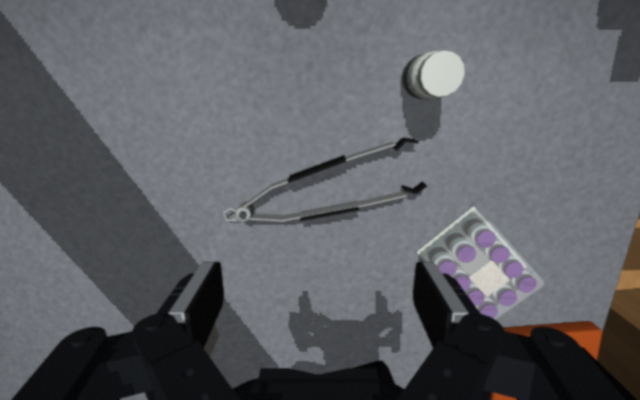

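Tongs in full view: hinge (237,214), panels (317,168) and (330,213), jaws (404,143) and (415,189).

Run:
```python
from h import *
d=np.load("w6.npz"); w=d["w"]; g=d["im"].max(-1)
b=(w[...,2]>.0225)&(w[...,2]<.031)&(g<60)&(w[...,0]>.5)&(w[...,0]<.66)&(w[...,1]<-.19)&(w[...,1]>-.31)
k,l,st,c=cv2.connectedComponentsWithStats(b.astype(np.uint8))
P=[]
for i in range(1,k):
    if st[i,4]>60:
        p=w[l==i]; r=cv2.minAreaRect((p[:,:2]*1000).astype(np.float32)); print(c[i],st[i,4],r,np.percentile(p[:,2],[5,50,95])); P.append((np.array(r[0])/1000,p))
a=P[0][0]; e=P[1][0]; mid=(a+e)/2
jl=np.array([.6654,-.2034]); jr=np.array([.6814,-.2532])
v=(jl+jr)/2-mid
across=a-e
ax=np.array([across[1],-across[0]]); 
print("mid",mid,"sep",np.linalg.norm(across),"dir jaws",np.degrees(np.arctan2(v[1],v[0])),np.linalg.norm(v),"dir perp",np.degrees(np.arctan2(ax[1],ax[0])))
```

```text
[316.45595855 170.23316062] 193 ((574.0640869140625, -230.9755401611328), (63.119964599609375, 3.465055227279663), 20.55802345275879) [0.0236864  0.02564377 0.02706473]
[328.90721649 213.86597938] 194 ((587.6316528320312, -279.2846984863281), (64.371826171875, 3.537397861480713), 11.552706718444824) [0.02305643 0.02545643 0.02696983]
mid [ 0.58084787 -0.25513012] sep 0.05017821861153718 dir jaws 16.166449352540166 0.0963626073431084 dir perp 15.687330013228184
```

Emit:
servo_tool(
  rows=[
    [[-5, 0, 10], 8.5, 1],
    [[-10, 1, 20], 17, 1],
    [[-15, 1, 40], 25.5, 1],
    [[-21, 1, 60], 34, 1],
    [[-21, 1, 80], 42.5, 1],
    [[-21, 1, 100], 51, 1],
    [[-21, 1, 110], 59.5, 1],
    [[-21, 1, 120], 68, 1],
  ],
)

```text
t: 8.95
tcp_pos: [0.5789, -0.2509, 0.2729]
tool_rot: [0.982, 0.188, -0.005, -0.006]
force: [0.3, 0.0, 0.5]
finger_gap: 1.0
```

Emit:
servo_tool(
  rows=[
    [[0, 0, 0], 6, 1],
    [[0, 0, 0], 6, 1],
    [[0, 0, 0], 6, 1],
  ],
)

```text
t: 9.25
tcp_pos: [0.5791, -0.2493, 0.2729]
tool_rot: [0.99, 0.139, -0.006, -0.006]
force: [0.6, 0.4, 0.0]
finger_gap: 0.999
```

```bash
cat > go.py <<'E'
from h import *
import sys
# remaining shift in tool axes to bring grasp point (155 ahead) to a world point; and turn wanted
def go(p,psi=None,ahead=.155):
    q=sense(); r=R.from_quat(q['tool_rot']); M=r.as_matrix(); T=q['tcp_pos']
    print("t",q['t'],"T",T.round(4),"grasp",(T+M[:,2]*ahead).round(4),"gap",q['finger_gap'],"F",q['force'].round(1),"q6",q['q'][5])
    a=np.degrees(np.arctan2(M[1,0],M[0,0])); print("toolx yaw",a,"tilt",M[:2,2].round(4))
    if psi is not None: print("turn",a-psi)
    print("shift tool mm",(M.T@(np.array(p)-T-M[:,2]*ahead)*1000).round(1))
if __name__=="__main__":
    go([float(v) for v in sys.argv[1:4]],float(sys.argv[4]))
E
python3 go.py .5808 -.2551 .019 16.0
```

```text
t 9.25 T [ 0.5791 -0.2493  0.2729] grasp [ 0.5772 -0.2478  0.1179] gap 0.9989995803659968 F [0.6 0.4 0. ] q6 0.7074532723450138
toolx yaw 15.985057362818065 tilt [-0.0126  0.0095]
turn -0.014942637181935225
shift tool mm [ 2.4  9.2 98.8]
```

Emit:
servo_tool(
  rows=[
    [[2, 9, 20], 0, 1],
    [[2, 9, 50], 0, 1],
    [[2, 9, 75], 0, 1],
    [[2, 9, 90], 0, 0.6],
    [[2, 9, 95], 0, 0.45],
    [[2, 9, 95], 0, 0.45],
    [[2, 9, 95], 0, 0.45],
  ],
)

```text
t: 9.95
tcp_pos: [0.5829, -0.2567, 0.1789]
tool_rot: [0.99, 0.139, -0.005, -0.005]
force: [1.0, -0.8, 0.9]
finger_gap: 0.733
```

```bash
python3 go.py .5808 -.2551 .019 16.0
python3 - <<'E'
from h import *
s=snapshot("wrist"); w=pts(s); cv2.imwrite("pics/w7.png",s["image"]); np.savez("w7.npz",w=w,im=s["image"])
E
```

```text
t 9.95 T [ 0.5829 -0.2567  0.1789] grasp [ 0.5812 -0.2554  0.0239] gap 0.7328555663875269 F [ 1.  -0.8  0.9] q6 0.7002584017131939
toolx yaw 16.00829483605159 tilt [-0.0107  0.0083]
turn 0.008294836051589982
shift tool mm [-0.3 -0.4  4.9]
```

View pics/w7.png

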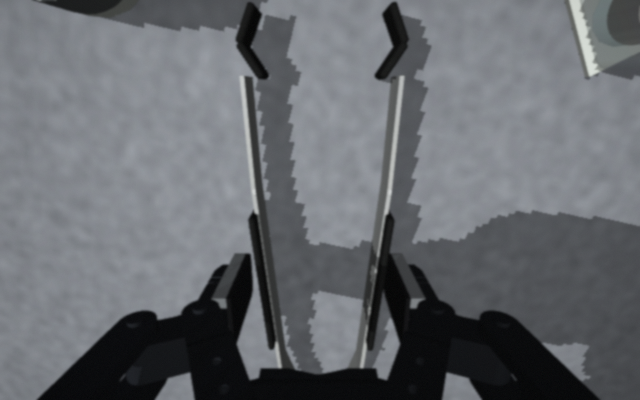

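The tongs are centred between the fingers, with the jaws at about (250,40) and (393,40). I'll go down 4 mm and hold them partly squeezed.

Emit:
servo_tool(
  rows=[
    [[0, 0, 3], 0, 0.4],
    [[0, 0, 4], 0, 0.3],
    [[0, 0, 4], 0, 0.2],
    [[0, 0, 4], 0, 0.13],
    [[0, 0, 4], 0, 0.13],
    [[0, 0, 4], 0, 0.13],
  ],
  force=30,
)

```text
t: 10.6
tcp_pos: [0.5834, -0.2572, 0.1767]
tool_rot: [0.99, 0.139, -0.004, -0.004]
force: [-0.7, 0.2, 6.3]
finger_gap: 0.564
```

Emit:
servo_tool(
  rows=[
    [[0, 0, 0], 0, 0.13],
    [[0, 0, -5], 0, 0.13],
    [[0, 0, -15], 0, 0.13],
    [[0, 0, -30], 0, 0.13],
    [[0, 0, -30], 0, 0.13],
    [[0, 0, -30], 0, 0.13],
  ],
)

```text
t: 11.2
tcp_pos: [0.5839, -0.2575, 0.2077]
tool_rot: [0.99, 0.139, -0.003, -0.003]
force: [0.6, 0.3, -0.3]
finger_gap: 0.565
```

```bash
cat > tj.py <<'E'
from h import *
import sys
n=sys.argv[1]; q=sense(); T=q['tcp_pos']; M=R.from_quat(q['tool_rot']).as_matrix()
s=snapshot("wrist"); w=pts(s); cv2.imwrite(f"pics/{n}.png",s["image"]); np.savez(f"{n}.npz",w=w,im=s["image"])
t=(w-T)@M; g=s["image"].max(-1)   # tool frame
zmin=float(sys.argv[2])
m=(g<75)&(t[...,0]>.07)&(t[...,0]<.125)&(abs(t[...,1])<.045)&(t[...,2]>.11)&(w[...,2]>zmin)
print(q['t'],T,q['finger_gap'],q['force'])
for sg in(1,-1):
    k=m&(sg*t[...,1]>0); p=t[k]; pw=w[k]
    print(sg,len(p)); 
    if len(p): print("tool min",p.min(0).round(4),"max",p.max(0).round(4),"mid",((p.min(0)+p.max(0))/2).round(4),"world mid",((pw.min(0)+pw.max(0))/2).round(4),"wz",np.percentile(pw[:,2],[2,50,98]).round(4))
E
python3 tj.py w8 .025
```

```text
11.2 [ 0.58392618 -0.25752104  0.20773143] 0.5654944787279473 [ 0.61027798  0.33053225 -0.34189425]
1 1060
tool min [0.0829 0.0141 0.1547] max [0.1087 0.023  0.1706] mid [0.0958 0.0185 0.1627] world mid [ 0.68   -0.2479  0.0445] wz [0.0387 0.0498 0.0515]
-1 1292
tool min [ 0.07   -0.0258  0.1547] max [ 0.109  -0.0169  0.173 ] mid [ 0.0895 -0.0213  0.1638] world mid [ 0.663  -0.2109  0.0436] wz [0.0366 0.0492 0.0517]
```

View pics/w8.png

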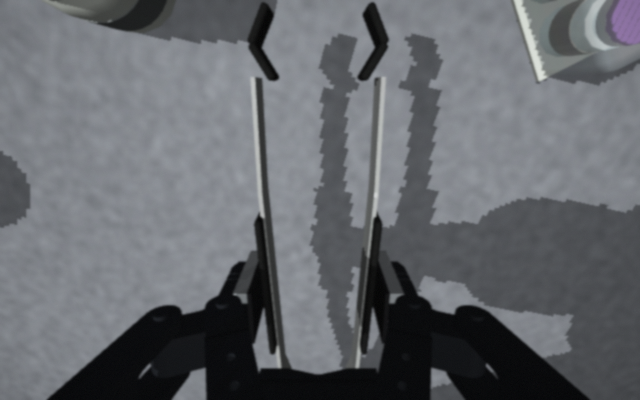

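The tongs hang level in the grip with the jaws symmetric at about (262,40) and (373,40). I'll carry them high over the stack to the vial.

Emit:
servo_tool(
  rows=[
    [[0, 0, -30], 0, 0.16],
    [[0, 0, -70], 0, 0.18],
    [[0, 0, -110], 0, 0.19],
    [[0, -20, -130], 0, 0.19],
    [[5, -60, -132], 0, 0.19],
    [[10, -105, -132], 2, 0.19],
    [[17, -150, -132], 4, 0.19],
    [[23, -195, -132], 6, 0.19],
  ],
)

```text
t: 12.05
tcp_pos: [0.5523, -0.0629, 0.3402]
tool_rot: [0.996, 0.086, -0.004, -0.004]
force: [0.0, 1.3, -1.1]
finger_gap: 0.595
```

Emit:
servo_tool(
  rows=[
    [[0, -20, 0], 2, 0.19],
    [[0, -20, 0], 5, 0.19],
    [[0, -20, 0], 5, 0.19],
  ],
)

```text
t: 12.35
tcp_pos: [0.5485, -0.0421, 0.3401]
tool_rot: [0.999, 0.043, -0.005, -0.004]
force: [-0.4, -0.8, -1.1]
finger_gap: 0.596
```

```bash
python3 go.py .498 .264 .170 5.0
```

```text
t 12.35 T [ 0.5485 -0.0421  0.3401] grasp [ 0.547  -0.041   0.1851] gap 0.5962020438503624 F [-0.4 -0.8 -1.1] q6 1.2003226473003912
toolx yaw 4.9881313367737725 tilt [-0.0093  0.0068]
turn -0.011868663226227483
shift tool mm [ -22.2 -308.    17.6]
```

Emit:
servo_tool(
  rows=[
    [[-3, -40, 0], 0, 0.19],
    [[-6, -85, 0], 0, 0.19],
    [[-9, -130, 0], 0, 0.19],
    [[-12, -175, 0], 0, 0.19],
    [[-15, -220, 0], 0, 0.19],
    [[-18, -265, 0], 0, 0.19],
    [[-22, -300, 0], 0, 0.19],
    [[-22, -308, 0], 0, 0.19],
  ],
)

```text
t: 13.15
tcp_pos: [0.499, 0.2655, 0.3423]
tool_rot: [0.999, 0.046, -0.005, -0.004]
force: [0.3, 0.1, -1.1]
finger_gap: 0.595
```

Emit:
servo_tool(
  rows=[
    [[0, 0, 10], 0, 0.19],
    [[0, 0, 30], 0, 0.19],
    [[0, 0, 50], 0, 0.19],
    [[0, 0, 50], 0, 0.19],
  ],
)

```text
t: 13.55
tcp_pos: [0.4979, 0.2639, 0.2891]
tool_rot: [0.999, 0.045, -0.008, -0.003]
force: [-0.8, -0.1, -1.3]
finger_gap: 0.595
```

```bash
python3 tj.py w9 .09; python3 go.py .498 .264 .05 5.0
python3 - <<'E'
from h import *
d=np.load("w9.npz"); w=d["w"]; im=d["im"]
q=sense(); T=q['tcp_pos']; M=R.from_quat(q['tool_rot']).as_matrix()
m=(w[...,2]>.008)&(w[...,2]<.06)&(np.hypot(w[...,0]-.593,w[...,1]-.272)<.03)
p=w[m]; zt=np.percentile(p[:,2],98); print(len(p),p.min(0),p.max(0),zt)
m&=w[...,2]>zt-.003
v,u=np.nonzero(m); t=w[m]; print(u.mean(),v.mean(),v.min(),len(t)); c=(t.min(0)+t.max(0))/2; print("cap",c,t.max(0)-t.min(0),"tool",M.T@(c-T))
E
```

```text
13.55 [0.4979337  0.26392565 0.28914551] 0.5953970911173632 [-0.79475118 -0.0644689  -1.26623174]
1 1137
tool min [0.0842 0.0162 0.1539] max [0.1083 0.0253 0.1714] mid [0.0963 0.0207 0.1626] world mid [0.5928 0.2524 0.1249] wz [0.1183 0.1307 0.1325]
-1 1364
tool min [ 0.0701 -0.0277  0.1546] max [ 0.1086 -0.0189  0.1718] mid [ 0.0893 -0.0233  0.1632] world mid [0.582  0.2961 0.1245] wz [0.1174 0.1296 0.1325]
t 13.6 T [0.4985 0.2642 0.2905] grasp [0.4963 0.2652 0.1356] gap 0.5950989321394954 F [-0.2 -0.2  0.4] q6 1.760082841816714
toolx yaw 5.130078258619376 tilt [-0.0141  0.006 ]
turn 0.13007825861937583
shift tool mm [ 2.7  1.9 85.5]
1033 [0.58168942 0.26133987 0.00816257] [0.60261207 0.28315796 0.04304188] 0.04240386680801882
322.93122270742356 56.2467248908297 39 916
cap [0.59272425 0.27223088 0.04122355] [0.01977564 0.0195079  0.00363668] tool [0.09790264 0.00227201 0.24801074]
```

View pics/w9.png

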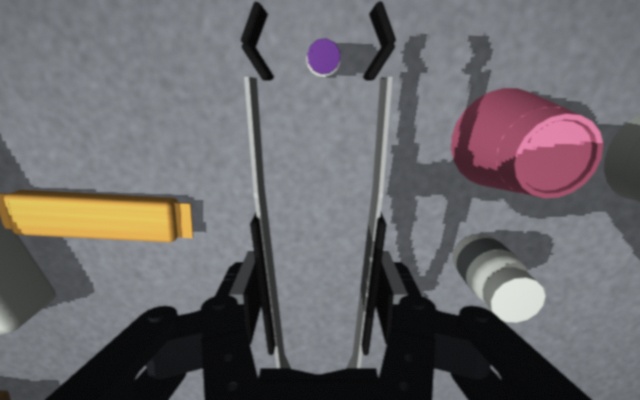

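The vial's cap is at (323,56), between the jaws at about (257,40) and (380,40). I need a 2 mm shift forward and 4 mm sideways, then straight down.

Emit:
servo_tool(
  rows=[
    [[2, 4, 0], 0, 0.19],
    [[2, 4, 15], 0, 0.19],
    [[2, 4, 35], 0, 0.19],
    [[2, 4, 50], 0, 0.19],
    [[2, 4, 55], 0, 0.19],
    [[2, 4, 55], 0, 0.19],
  ],
)

```text
t: 14.2
tcp_pos: [0.5005, 0.2602, 0.2356]
tool_rot: [0.999, 0.044, -0.007, -0.003]
force: [0.2, 0.5, -1.0]
finger_gap: 0.599
```

```bash
python3 tj.py w10 .06; python3 go.py .498 .264 .0255 5.0
python3 - <<'E'
from h import *
d=np.load("w10.npz"); w=d["w"]
q=sense(); T=q['tcp_pos']; M=R.from_quat(q['tool_rot']).as_matrix()
m=(w[...,2]>.036)&(w[...,2]<.05)&(np.hypot(w[...,0]-.593,w[...,1]-.272)<.025)
t=w[m]; c=(t.min(0)+t.max(0))/2; print("cap",len(t),c,t.max(0)-t.min(0),"tool",M.T@(c-T))
E
```

```text
14.2 [0.50054147 0.26023399 0.23560049] 0.5993598850885067 [ 0.16980304  0.52597442 -1.01593621]
1 1174
tool min [0.0839 0.0162 0.1543] max [0.1083 0.0255 0.1712] mid [0.0961 0.0209 0.1628] world mid [0.5957 0.2488 0.0714] wz [0.0642 0.0773 0.0791]
-1 1344
tool min [ 0.07   -0.0278  0.1539] max [ 0.1086 -0.0188  0.172 ] mid [ 0.0893 -0.0233  0.163 ] world mid [0.5851 0.2924 0.0716] wz [0.0643 0.0765 0.0793]
t 14.25 T [0.5007 0.2604 0.2361] grasp [0.4987 0.2614 0.0811] gap 0.5959348108976632 F [ 0.7 -0.4 -1.1] q6 1.7508320076380548
toolx yaw 5.103799454795287 tilt [-0.013   0.0063]
turn 0.10379945479528718
shift tool mm [ 0.2 -2.2 55.6]
cap 1639 [0.59283955 0.27214212 0.04101489] [0.02018515 0.01967993 0.00483462] tool [ 0.09523495 -0.00202441  0.19394132]
```

Emit:
servo_tool(
  rows=[
    [[-1, -1, 12], 0, 0.19],
    [[-1, -1, 27], 0, 0.19],
    [[-1, -1, 42], 0, 0.19],
    [[-1, -1, 52], 0, 0.19],
    [[-1, -1, 55], 0, 0.19],
    [[-1, -1, 55], 0, 0.19],
  ],
)

```text
t: 14.85
tcp_pos: [0.4988, 0.2617, 0.1805]
tool_rot: [0.999, 0.045, -0.007, -0.003]
force: [0.5, -0.2, -0.4]
finger_gap: 0.597
```

Emit:
servo_tool(
  rows=[
    [[0, 0, 0], 0, 0.1],
    [[0, 0, 0], 0, 0.02],
    [[0, 0, 0], 0, -0.05],
    [[0, 0, 0], 0, -0.1],
    [[0, 0, 0], 0, -0.2],
    [[0, 0, 0], 0, -0.4],
    [[0, 0, 0], 0, -0.6],
    [[0, 0, 0], 0, -0.6],
  ],
  force=30,
)

```text
t: 15.65
tcp_pos: [0.499, 0.2617, 0.1807]
tool_rot: [0.999, 0.044, -0.007, -0.003]
force: [0.1, -0.1, -0.1]
finger_gap: 0.442
```

```bash
python3 tj.py w11 .012
```

```text
15.65 [0.49895892 0.26169694 0.18070295] 0.4416741433938118 [ 0.05261937 -0.05326199 -0.13636447]
1 602
tool min [0.0836 0.0055 0.1565] max [0.1079 0.0137 0.1674] mid [0.0958 0.0096 0.162 ] world mid [0.5929 0.2616 0.0176] wz [0.0148 0.021  0.0222]
-1 536
tool min [ 0.07   -0.0164  0.1567] max [ 0.1079 -0.0083  0.1678] mid [ 0.0889 -0.0123  0.1622] world mid [0.5843 0.2831 0.0174] wz [0.0124 0.0211 0.0225]
```

View pics/w11.png

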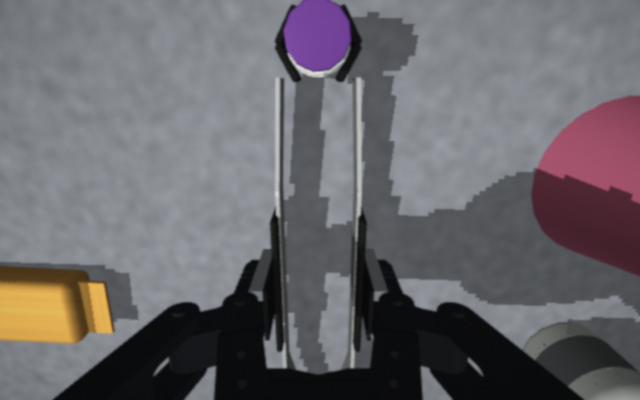

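The jaws have closed on the vial at (318,35), with the panels 37.5 mm apart. I'll lift it.

Emit:
servo_tool(
  rows=[
    [[0, 0, 0], 0, -0.6],
    [[0, 0, -5], 0, -0.6],
    [[0, 0, -15], 0, -0.6],
    [[0, 0, -30], 0, -0.6],
    [[0, 0, -50], 0, -0.6],
    [[0, 0, -70], 0, -0.6],
    [[0, 0, -90], 0, -0.6],
    [[0, 0, -110], 0, -0.6],
  ],
)

```text
t: 16.5
tcp_pos: [0.5002, 0.261, 0.2927]
tool_rot: [0.999, 0.045, -0.006, -0.003]
force: [0.7, -0.3, -1.9]
finger_gap: 0.434
```

Emit:
servo_tool(
  rows=[
    [[0, 0, -20], 0, -0.6],
    [[0, 0, -35], 0, -0.6],
    [[0, 0, -44], 0, -0.6],
    [[0, 0, -44], 0, -0.6],
    [[0, 0, -44], 0, -0.6],
    [[0, 0, -44], 0, -0.6],
  ],
)

```text
t: 17.1
tcp_pos: [0.5003, 0.2606, 0.3359]
tool_rot: [0.999, 0.045, -0.007, -0.003]
force: [0.1, -0.1, -1.2]
finger_gap: 0.437
```

```bash
python3 tj.py w12 .1
python3 - <<'E'
from h import *
w=np.load("w12.npz")["w"]; im=np.load("w12.npz")["im"]
h=cv2.cvtColor(im,cv2.COLOR_BGR2HSV); m=(h[...,1]>90)&(abs(h[...,0].astype(int)-138)<15)&(w[...,2]>.1)
t=w[m]; print("cap",len(t),t.mean(0),"plane",np.linalg.lstsq(np.c_[t[:,:2]-t[:,:2].mean(0),np.ones(len(t))],t[:,2],rcond=None)[0])
for n in("scene","side"):
    s=snapshot(n); np.savez(f"{n}0.npz",w=pts(s),im=s["image"]); cv2.imwrite(f"pics/{n}9.png",s["image"])
a=cv2.imread("pics/side9.png")[130:330,200:400]; b=cv2.imread("pics/scene9.png")[130:290,250:450]
cv2.imwrite("pics/end.png",np.hstack([cv2.resize(a,(400,400)),cv2.resize(b,(400,320),interpolation=1)[:400] if 0 else cv2.resize(b,(400,400))]))
E
python3 m.py | grep -v "z 0.11"|cut -c1-150
```

```text
17.1 [0.50029336 0.26056589 0.33587712] 0.43710402731985687 [ 0.06048652 -0.11157155 -1.22045095]
1 612
tool min [0.0833 0.0054 0.1567] max [0.1082 0.0138 0.1721] mid [0.0958 0.0096 0.1644] world mid [0.5941 0.2605 0.1702] wz [0.1687 0.1756 0.177 ]
-1 624
tool min [ 0.0701 -0.0165  0.1393] max [ 0.1082 -0.0083  0.1732] mid [ 0.0891 -0.0124  0.1562] world mid [0.5855 0.2818 0.1784] wz [0.1632 0.1756 0.1772]
cap 3902 [0.59289834 0.27123008 0.19550192] plane [-0.34716571 -0.00832041  0.19550192]
scene
[478. 137.] 95 ztop 0.052 topmean [0.386  0.4957] mid [0.3914 0.4945] all [0.37  0.488 0.009] [0.408 0.5   0.055] [80. 81. 81.]
[464. 163.] 535 ztop 0.024 topmean [0.4637 0.4368] mid [0.4633 0.4374] all [0.442 0.363 0.008] [0.484 0.5   0.025] [ 68. 121. 161.]
[357. 168.] 312 ztop 0.070 topmean [0.4535 0.1224] mid [0.452  0.1229] all [0.433 0.102 0.008] [0.476 0.141 0.074] [111. 112. 111.]
[149. 183.] 396 ztop 0.079 topmean [ 0.4261 -0.4503] mid [ 0.4256 -0.4509] all [ 0.404 -0.472  0.008] [ 0.449 -0.43   0.083] [111. 114. 118.]
[321. 199.] 920 ztop 0.108 topmean [0.5504 0.0056] mid [0.5494
[... 2674 characters left out ...]
.  92. 141.]
[351. 237.] 52 ztop 0.054 topmean [0.4471 0.1412] mid [0.4486 0.141 ] all [0.43  0.129 0.03 ] [0.47  0.147 0.057] [159. 164. 161.]
[317. 247.] 69 ztop 0.026 topmean [0.5509 0.1631] mid [0.5544 0.1627] all [0.522 0.153 0.008] [0.577 0.168 0.029] [108.  89. 149.]
[257. 269.] 607 ztop 0.066 topmean [0.7064 0.2712] mid [0.7064 0.2714] all [0.671 0.246 0.008] [0.74  0.308 0.068] [ 59. 120.  40.]
[341. 335.] 694 ztop 0.021 topmean [0.4596 0.443 ] mid [0.4599 0.4392] all [0.442 0.366 0.009] [0.478 0.5   0.023] [ 78. 154. 199.]
[228. 332.] 1076 ztop 0.048 topmean [0.7328 0.4716] mid [0.7356 0.4602] all [0.673 0.42  0.01 ] [0.8  0.5  0.05] [159. 149. 151.]
bench z -0.00017060426296033881
```

View pics/end.png

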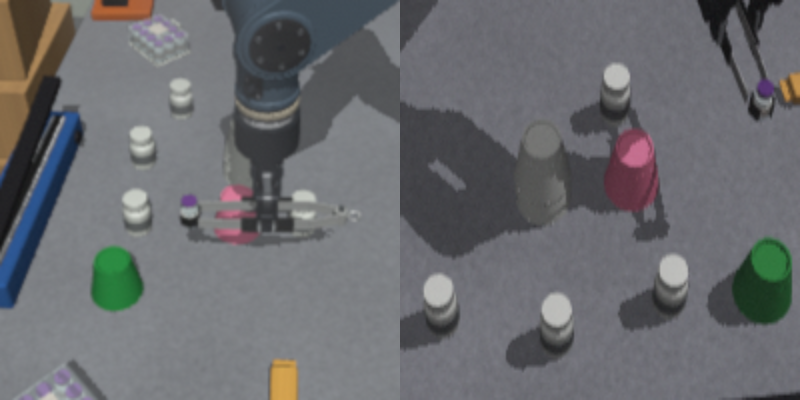

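The cap's plane fit suggests a tilt, so I'll check it against the earlier frames.

Run:
```python
from h import *
for n,zl in(("w9",.03),("w10",.03),("w11",.03),("w12",.17)):
    d=np.load(n+".npz"); w=d["w"]; im=d["im"]
    h=cv2.cvtColor(im,cv2.COLOR_BGR2HSV); m=(h[...,1]>90)&(abs(h[...,0].astype(int)-138)<15)&(w[...,2]>zl)
    m=cv2.erode(m.astype(np.uint8),np.ones((7,7)))>0
    v,u=np.nonzero(m); t=w[m]; c=np.median(t,0); k=np.hypot(*(t-c)[:,:2].T)<.007; t=t[k]
    print(n,len(t),v.min(),v.max(),c,"ext",np.ptp(t,0),np.linalg.lstsq(np.c_[t[:,:2]-c[:2],np.ones(len(t))],t[:,2],rcond=None)[0].round(3))
q=sense();print(q['t'],R.from_quat(q['tool_rot']).as_matrix().round(4)[:,2])
```

```text
w9 469 42 69 [0.59323069 0.27206458 0.04107121] ext [0.01392108 0.01386291 0.00420103] [ 0.01  -0.003  0.041]
w10 595 35 72 [0.59425743 0.27188296 0.0410955 ] ext [0.01353154 0.01395912 0.00423948] [-0.011 -0.001  0.041]
w11 1658 0 67 [0.59295033 0.27283242 0.04105922] ext [0.01389735 0.01382161 0.00459375] [ 0.006 -0.002  0.041]
w12 1544 0 67 [0.59507284 0.27180308 0.19564975] ext [0.01394892 0.01381717 0.00457067] [0.003 0.005 0.196]
17.25 [-0.0143  0.0059 -0.9999]
```

The cap is level; the earlier slope came from mask edge pixels. The vial's underside is about 0.155 m up, so I'm handing in.

```bash
python3 -c "
from h import *
print(sign_off()); q=sense(); print(q['t'],q['tcp_pos'],q['finger_gap'])"
```

```text
the job is handed in; nothing more can be done
None
the job is handed in; nothing more can be done
```

The job is handed in: the cover is nested on the stack, and the tongs are holding the vial upright about 15 cm above the bench. `sign_off` gave no verdict, so this rests on my own checks:

- **Cover:** I lifted it straight off, and the vial stayed standing. After release its top measured 0.106 m, level and within 1 mm of the stack's axis. The last scene picture still shows it at that height.
- **Vial:** the tongs' jaws closed on its body and I lifted it about 155 mm, to an underside at about 0.155 m. I took about 17.3 s of the 58 s.
- **Fingers:** they held only the tongs' panels. The gripper gap held at 0.44, about 37 mm against the 39 mm expected for tongs closed on the vial.
- **Bottles, bar and carton:** the before and after pictures agree to about 2 mm for those I could re-measure. I did not work out which object is the bar and which the carton, but nothing measured near the work had moved.

**Disagreements:**
- A first plane fit of the vial's cap suggested a 0.35 slope. It included edge pixels; the eroded fit gave under 0.01, the same as before the lift.
- The scene and side cameras differed by 4–9 mm in places, so I used the wrist camera for the fine positions.

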